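Unload the wound film spool from the spindle stand

TASK

Unload the film spool from the spindle stand: first pull the agitator rod, whose wide collar keeps the spool on, up out of the hollow spindle and stand it tip down in the open cream enamel tank, leaving the spool seated. Then slide the spool straight up off the spindle and set it down flat, neck up and without dropping it, inside the shallow wooden tray. Do not disturb the timer, loupe, lens and film clip.

Things in the scene. Friction and masses are not known exactly. Their poses are not given: they have to be found in the camera images.
- stand: Iron spindle stand screwed to the counter, does not move. Origin: centre of its underside, on the spindle axis, z up. Base disc 120 mm diameter, 12 mm high; shoulder 48 mm diameter up to 45 mm, on which the spool sits; above it the upright steel spindle, 26 mm diameter, up to 112 mm. The spindle is hollow, bore 16 mm, down to 12 mm.
- post_top (a point): Centre of the spindle's top end, 112 mm above the counter.
- reel: Spool of dark film, 0.15 to 0.31 kg, at first on the spindle. Two aluminium flanges 94 mm diameter, 3 mm thick (undersides at 0 and 33 mm), film 82 mm diameter between, and on top a round aluminium neck to grip, 42 mm diameter, 36 to 60 mm up. Bore 31 mm right through. Origin: centre of its underside, z up along the bore; seated, it is 45 mm above the counter, the neck top 105 mm.
- reel_neck (a point): Point on the spool's axis at half height of the neck, 48 mm above the spool's underside.
- rod: Agitator rod, 0.04 to 0.09 kg, at the start standing in the hollow spindle with its collar resting on the spindle's top. Origin: centre of the collar's underside, z axis along the rod towards the grip. Steel shaft 9 mm diameter, round-ended, reaching 95 mm below the origin; black collar 40 mm diameter, 0 to 6 mm; black round grip 20 mm diameter, 6 to 52 mm above the origin.
- rod_tip (a point): Lower end of the rod's shaft, 95 mm below its origin.
- rod_grip (a point): Middle of the rod's grip, 31 mm above its origin.
- tank: Open round cream enamel tank with a black rim, loose, 0.45 kg. Outer diameter 76 mm, wall 4 mm (mouth 68 mm), height 85 mm (88 mm with the rim bead), inner floor 5 mm above its origin. Origin: centre of its underside, z up.
- tray: Shallow wooden tray fixed to the counter, 160 x 160 mm outside, 18 mm high, walls and floor 5 mm thick (inside 150 x 150 mm). Origin: centre of its underside, z up; x and y along its sides.
- timer: Bystander: grey metal darkroom timer with a white dial and toggle switch, 90 x 130 x 140 mm high (the toggle stands out 21 mm to its -x). Origin: centre of its underside.
- loupe: Bystander: upright brass focusing loupe, 52 mm diameter, 62 mm high. Origin: centre of its underside.
- lens: Bystander: smoky glass lens element in a steel ring, lying flat, 72 mm diameter, 18 mm high. Origin: centre of its underside.
- clip: Bystander: black bakelite film clip lying flat, 95 mm long (its y), 22 mm wide, 18 mm high. Origin: centre of its underside.

How it is judged:
By the outcome, as a careful person would: the job done as asked, in the order asked, and still so for the second after the job is handed in, with the robot touching nothing.
It also fails if it takes over 53 s, if anything falls off the work surface, if the arm or the gripper's body presses on something with over 40 N, if the wrist force passes 120 N, or if a joint passes its speed limit or range.

ROBOT

A 7-joint arm with a two-finger parallel gripper is mounted at the origin on the work surface. World frame = base frame: x ahead of the robot, y to its left, z up, the work surface at z = 0. Lengths are in m, angles in degrees, forces in N, time in s.
With the tool pointing down it reaches from about 0.425 to 0.875 m from the base axis. Payload 4.7 kg.
Tool frame: the origin (TCP) lies at the centre of the arm's flange, where the gripper is bolted on; the fingertips stand 182 mm ahead of it and the grasp point (between the pads) lies 164 mm ahead of it (env.grip_depth is the distance from the TCP to the grasp point, in m); z points along the fingers, y is the line along which they close (so a half turn about z gives the same grasp; the last joint's range is limited). The gripper opens to 87 mm and grips with 3 to 60 N. Pads are 19 mm wide; open, the fingers measure 117 mm over their backs; the gripper's body (75 mm by 190 mm) begins 51 mm behind the grasp point.
Start: joints at [-71.27, 18.392, -4.016, 83.108, 1.295, 78.541, -3.26], TCP at [0.2, 0.618, 0.405] pointing down, gripper open.
Joint ranges: [-163.93, 163.93], [-17.29, 119.83], [-79.2, 71.16], [3.27, 140.29], [-89.18, 269.18], [5.43, 117.66], [-154.24, 154.24]. Speed limits (degrees/s): [147.25, 147.25, 180, 180, 180, 180, 180].

INTERFACE

Orientations are given as [roll, pitch, yaw] about the fixed x, y, z axes, in that order (R = Rz(yaw) Ry(pitch) Rx(roll)).
In Python, from cell import env gives the robot as it stands. The module is installed in compiled form; this text tells all that it offers.
- The arm moves only by the tool send_rows, never from a script. Its arguments are lists of equal length, an entry for each row: "xyz": the shift along the tool's x, y, z in m, a list of three; "rotation": the turn, a rotation vector about the tool's x, y, z in rad, a list of three; "jaw": the opening, from 0 (shut) to 1 (fully open). A call has 1 to 20 rows; each row shifts and turns the commanded pose from where the row before left it, along the tool's axes as they then stand; what a row does not reach is not made up. A row lasts 1/10 s, in which the tool goes at most 50 mm and 8.59 degrees, less where a joint would pass 70% of its speed; a pose out of reach is approached as far as the arm can. A call is refused whole if a number of a shift passes 0.05 or a number of a turn 0.15, either way. A call with a gripper value outside its range is refused whole. The fingers move at their own pace and stop on an object; "newtons" is the grip in N (left out, the last holds). Time passes only in rows, so rows that do not move let the fingers close. It gives the time, the measured TCP pose, the force, the opening and the grip force at its end, in the units of the state.
- env.get_obs(): the state, without advancing time (a new reading comes with each control period).
- env.read_camera(name): name is "scene" or "top" or "wrist"; returns a dict with "image" (420x560x3 uint8, blue, green, red), "fx", "fy", "cx", "cy" (pixels), "distortion" ([k1, k2, p1, p2, k3] as OpenCV has them; the pictures are not rectified), "R" (3x3) and "t" (3): a world point X has camera coordinates R X + t. Camera axes: x right, y down, z forward; pixel columns grow to the right and rows downward; lengths in m; the calibration is good to about 2 mm. A picture is of the moment at which its call begins. There is no depth.
- env.sign_off(): hands the job in; it is judged then, once.
The state is a dict: "time_s": time; "qpos": joint angles; "joint_velocities": joint speeds; "effort": joint torques, N m; "tool_pos": TCP position; "tool_rot": TCP orientation; "force": force on the tool from outside, world axes, zero at the start; "wrist_torque": the same for the moment, N m; "grip_width": finger opening in m; "grasp_force": force on a finger pad.
Only numpy, scipy, OpenCV 4.12 (cv2) and the standard library are available. Lean on these libraries where they do the work, as an engineer would, in place of code of your own. Each camera call takes 0.05 s, during which the arm holds its last target. There are 200 camera calls.

## Working session

There is one attempt and no reset: what is moved stays moved. The work goes in short steps, Python scripts to look and compute and a tool call to move; the robot and the scene stay as the last step left them, time stands still between calls to the robot, and variables do not carry over. Pictures are saved under pics/ and viewed, at most 10 in all, crops included, and the job is handed in when it is done.

Besides the shell and the picture viewer there is one more tool, called after "Emit:" as name(argument=value, ...), one argument or row to a line, values as JSON. send_rows: Moves the arm, as the interface text tells. Its arguments: {"type":"object","properties":{"xyz":{"type":"array"},"rotation":{"type":"array"},"jaw":{"type":"array"},"newtons":{"type":"number"}},"required":["xyz","rotation","jaw"]}

```bash
mkdir -p pics; cat > h.py <<'E'
import numpy as np, cv2, pickle
from scipy.spatial.transform import Rotation as Ro
def snap(env,name,fn):
    c=env.read_camera(name); cv2.imwrite('pics/'+fn+'.png',c['image']); pickle.dump(c,open(fn+'.pkl','wb')); return c
def K(c): return np.array([[c['fx'],0,c['cx']],[0,c['fy'],c['cy']],[0,0,1.]]),np.array(c['distortion'],float)
def ray(c,u,v):
    k,d=K(c); p=cv2.undistortPoints(np.array([[[u,v]]],float),k,d)[0,0]
    R=np.array(c['R']);t=np.array(c['t']); return -R.T@t, R.T@np.array([p[0],p[1],1])
def onz(c,u,v,z):
    o,r=ray(c,u,v); return o+r*(z-o[2])/r[2]
def proj(c,X):
    k,d=K(c); return cv2.projectPoints(np.array(X,float).reshape(-1,1,3),cv2.Rodrigues(np.array(c['R']))[0],np.array(c['t'],float),k,d)[0][:,0]
E
python3 - <<'E'
from cell import env; from h import *
o=env.get_obs(); print({k:np.round(o[k],3) for k in('time_s','tool_pos','tool_rot','force','grip_width')})
for n in('top','scene'):
    c=snap(env,n,n+'0'); print(n,-np.array(c['R']).T@c['t'],c['fx'])
E
```

```text
{'time_s': np.float64(0.0), 'tool_pos': array([0.2  , 0.618, 0.404]), 'tool_rot': array([-1.79894e+02,  8.00000e-03,  1.62077e+02]), 'force': array([-0.141, -0.008, -1.04 ]), 'grip_width': np.float64(0.087)}
top [0.41686508 0.10609077 1.21822385] 450.97441302744085
scene [ 1.14287322 -0.46695247  0.80718314] 496.67905392712123
```

View pics/top0.png

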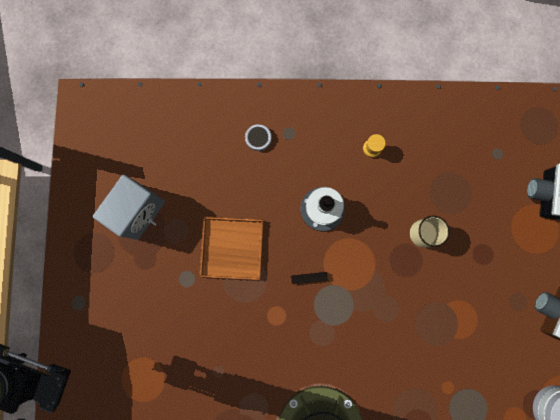

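View pics/scene0.png

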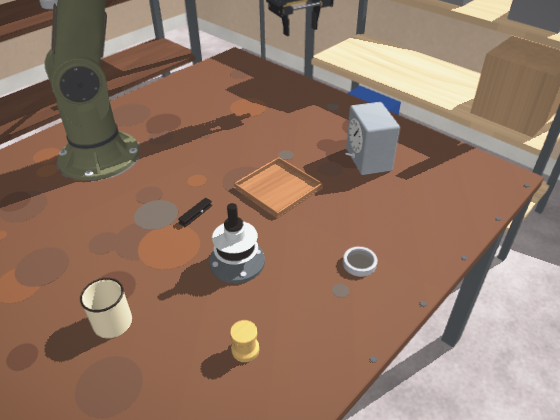

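The top view shows the stand, spool and rod near (325,207), the tank near (430,232), the tray near (234,249), the clip near (310,278), and the timer near (128,207). I'll enlarge both views.

```bash
python3 - <<'E'
from h import *
a=cv2.imread('pics/top0.png'); b=cv2.imread('pics/scene0.png')
r=lambda i,x,y,w,h,s: cv2.resize(i[y:y+h,x:x+w],None,fx=s,fy=s,interpolation=cv2.INTER_CUBIC)
t=r(a,190,170,267,120,3)      # 801x360
u=np.hstack([r(b,70,265,80,80,3),r(b,200,195,80,100,3)[:240],r(b,228,150,106,80,3)[:, :318]])
cv2.imwrite('pics/crop.png',np.vstack([t[:,:798],u[:,:798]]) if u.shape[1]>=798 else t)
E
```

```text
(no output)
```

View pics/crop.png

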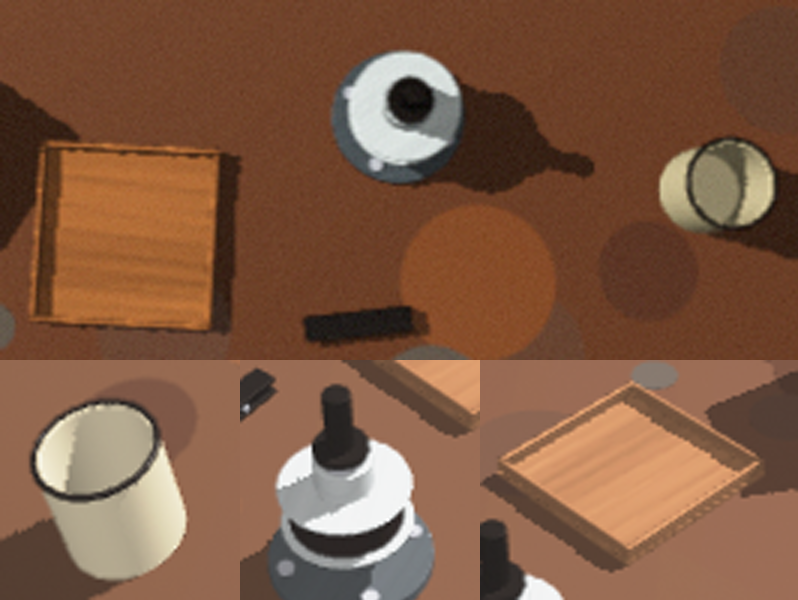

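```bash
python3 - <<'E'
from h import *
t=pickle.load(open('top0.pkl','rb'));s=pickle.load(open('scene0.pkl','rb'))
P=lambda x,y,z: onz(t,190+x/3-.33,170+y/3-.33,z).round(4)
S=lambda x0,y0,x,y,z: onz(s,x0+x/3-.33,y0+y/3-.33,z).round(4)
print('collar',P(411,100,.118),'flange',P(405,108,.081),'dia',P(347,108,.081)-P(463,108,.081))
print('scene flange',S(200,195,345-240,488-360,.081),'griptop',S(200,195,97,31,.164))
print('tank',P(731,183.5,.088),'dia',P(687,183,.088)-P(776,183,.088),'scene',S(70,265,96,90,.087))
c=[P(*p,.018) for p in((43,142),(220,150),(211,330),(30,318))]
print('tray',np.array(c),np.mean(c,0)); print('sc tray',np.mean([S(228,150,*p,.018) for p in((633-480,383-360),(763-480,465-360),(628-480,553-360),(499-480,465-360))],0))
print('clip',P(358,324,.018),'timer',onz(t,130,195,.14),'loupe',onz(t,376,142,.062))
# sanity reprojection
E
```

```text
collar [ 0.5735 -0.008   0.118 ] flange [ 0.5719 -0.0067  0.081 ] dia [-0.0006  0.0985  0.    ]
scene flange [ 0.5795 -0.0098  0.081 ] griptop [ 0.5748 -0.0051  0.164 ]
tank [ 0.5087 -0.2805  0.088 ] dia [-0.0004  0.0758  0.    ] scene [ 0.5144 -0.282   0.087 ]
tray [[0.5477 0.3106 0.018 ]
 [0.5416 0.1523 0.018 ]
 [0.3828 0.1584 0.018 ]
 [0.392  0.3178 0.018 ]] [0.466025 0.234775 0.018   ]
sc tray [0.47225 0.232   0.018  ]
clip [0.3888 0.0294 0.018 ] timer [0.58697285 0.47205144 0.14      ] loupe [ 0.74533485 -0.14574571  0.062     ]
```

Emit:
send_rows(
  xyz=[
    [0, 0, 0],
    [0, 0, 0],
    [0, 0, 0],
    [0, 0, 0],
    [0, 0, 0],
    [0, 0, 0],
    [0, 0, 0],
    [0, 0, 0],
    [0, 0, 0],
    [0, 0, 0],
  ],
  rotation=[
    [0, 0, 0.14],
    [0, 0, 0.14],
    [0, 0, 0.14],
    [0, 0, 0.14],
    [0, 0, 0.14],
    [0, 0, 0.14],
    [0, 0, 0.14],
    [0, 0, 0.14],
    [0, 0, 0.14],
    [0, 0, 0],
  ],
  jaw=[1, 1, 1, 1, 1, 1, 1, 1, 1, 1],
)

```text
time_s: 1.1
tool_pos: [0.2, 0.6184, 0.4042]
tool_rot: [-180.0, 0.1, 89.9]
force: [-0.5, -0.8, 0.8]
grip_width: 0.087
grasp_force: 0.0
```

Emit:
send_rows(
  xyz=[
    [-0.039, 0.0234, 0],
    [-0.039, 0.0234, 0],
    [-0.039, 0.0234, 0],
    [-0.039, 0.0234, 0],
    [-0.039, 0.0234, 0],
    [-0.039, 0.0234, 0],
    [-0.039, 0.0234, 0],
    [-0.039, 0.0234, 0],
    [-0.039, 0.0234, 0],
    [-0.039, 0.0234, 0],
    [-0.039, 0.0234, 0],
    [-0.039, 0.0234, 0],
    [-0.039, 0.0234, 0],
    [-0.039, 0.0234, 0],
    [-0.039, 0.0234, 0],
    [-0.039, 0.0234, 0],
    [0, 0, 0],
    [0, 0, 0],
  ],
  rotation=[
    [0, 0, 0],
    [0, 0, 0],
    [0, 0, 0],
    [0, 0, 0],
    [0, 0, 0],
    [0, 0, 0],
    [0, 0, 0],
    [0, 0, 0],
    [0, 0, 0],
    [0, 0, 0],
    [0, 0, 0],
    [0, 0, 0],
    [0, 0, 0],
    [0, 0, 0],
    [0, 0, 0],
    [0, 0, 0],
    [0, 0, 0],
    [0, 0, 0],
  ],
  jaw=[0.6, 0.6, 0.6, 0.6, 0.6, 0.6, 0.6, 0.6, 0.6, 0.6, 0.6, 0.6, 0.6, 0.6, 0.6, 0.6, 0.6, 0.6],
)

```text
time_s: 2.9
tool_pos: [0.5733, -0.0075, 0.4043]
tool_rot: [-179.9, 0.0, 89.9]
force: [0.9, 0.9, -0.4]
grip_width: 0.0522
grasp_force: 0.0
```

```bash
python3 - <<'E'
from cell import env; from h import *
c=snap(env,'wrist','w1'); o=env.get_obs(); print(o['tool_pos'],o['tool_rot'],o['force'],-np.array(c['R']).T@c['t'],c['fx'])
X=[(.5735,-.0075,z) for z in(.164,.118,.045,.0)]; print(proj(c,X))
E
```

```text
[ 0.57303869 -0.00588596  0.40428455] [-1.79936410e+02 -2.29111754e-02  8.99982818e+01] [0.06694386 0.46057677 0.08632017] [0.57306311 0.0734409  0.38492462] 300.631229991048
[[278.77214123 228.61816518]
 [278.63531526 211.5399101 ]
 [278.48850705 193.28373128]
 [278.42395504 185.27856544]]
```

View pics/w1.png

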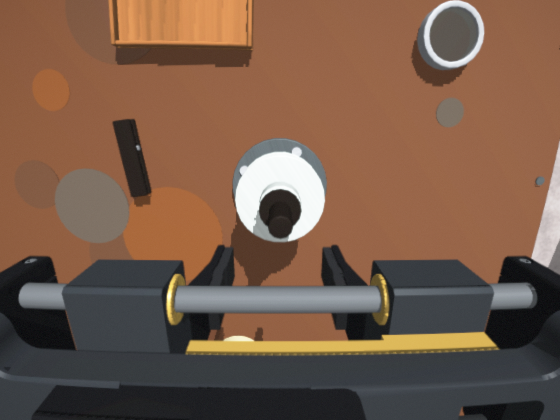

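The wrist view shows the flange centred near (280,196), the grip top near (280,226), and the base disc spanning columns 233–327. I'll fit these outlines.

```bash
python3 - <<'E'
from h import *
from scipy.optimize import least_squares as LS
c=pickle.load(open('w1.pkl','rb')); im=c['image']
a=np.linspace(0,2*np.pi,400); circ=lambda x,y,z,r: np.c_[x+r*np.cos(a),y+r*np.sin(a),0*a+z]
def ext(p): return np.r_[p.min(0),p.max(0)]
m=((im.min(2)>120)).astype(np.uint8); n,l,st,_=cv2.connectedComponentsWithStats(m)
i=max((k for k in range(1,n) if 200<st[k][0]+st[k][2]/2<350 and 140<st[k][1]+st[k][3]/2<260),key=lambda k:st[k][4])
print('flange bbox',st[i])
for name,z,r,obs in(('flange',.081,.047,np.r_[st[i][:2],st[i][:2]+st[i][2:4]-1]),('collar',.118,.02,[260,189,301,231]),):
    e=ext(proj(c,circ(.5735,-.0075,z,r))); print(name,e.round(1),obs)
    s=LS(lambda q:ext(proj(c,circ(q[0],q[1],z,r)))-obs,[.57,0]); print(s.x,s.fun.round(1))
print('griptop',onz(c,280,226,.164),'collar',onz(c,280,210,.118))
cv2.imwrite('pics/w1c.png',cv2.resize(im[130:250,220:340],None,fx=5,fy=5,interpolation=cv2.INTER_CUBIC))
E
```

```text
flange bbox [ 235  146   90   96 5056]
flange [233.6 155.9 323.5 242.9] [235 146 324 241]
[ 0.57449591 -0.00086175] [-0.7  3.2  0.7 -3.8]
collar [257.1 190.5 300.2 231.7] [260, 189, 301, 231]
[ 0.57523025 -0.0064414 ] [-1.1  0.3  1.1 -0.3]
griptop [ 0.57446166 -0.00533195  0.164     ] collar [ 0.57476757 -0.00601316  0.118     ]
```

View pics/w1c.png

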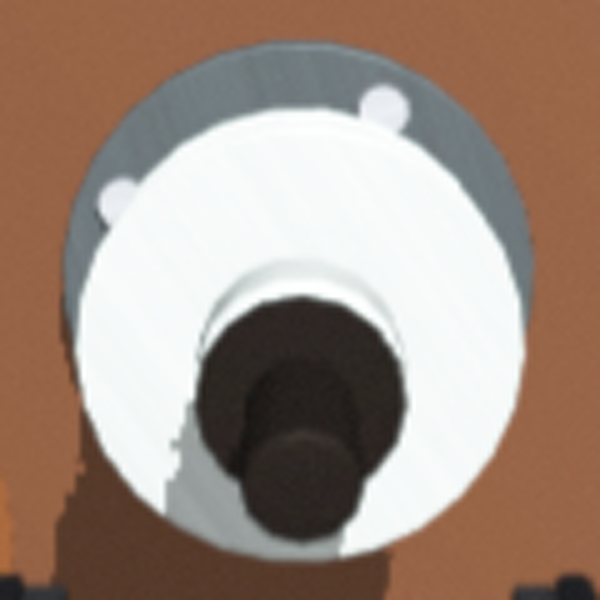

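Emit:
send_rows(
  xyz=[
    [0, 0, 0.02],
    [0, 0, 0.02],
    [0, 0, 0.02],
    [0, 0, 0.02],
    [0, 0, 0.0175],
    [0, 0, 0],
    [0, 0, 0],
    [0, 0, 0],
    [0, 0, 0],
    [0, 0, 0],
    [0, 0, 0],
    [0, 0, 0],
    [0, 0, 0],
    [0, 0, 0],
  ],
  rotation=[
    [0, 0, 0],
    [0, 0, 0],
    [0, 0, 0],
    [0, 0, 0],
    [0, 0, 0],
    [0, 0, 0],
    [0, 0, 0],
    [0, 0, 0],
    [0, 0, 0],
    [0, 0, 0],
    [0, 0, 0],
    [0, 0, 0],
    [0, 0, 0],
    [0, 0, 0],
  ],
  jaw=[0.6, 0.6, 0.6, 0.6, 0.6, 0.6, 0.1, 0.1, 0.1, 0.1, 0.1, 0.1, 0.1, 0.1],
  newtons=25,
)

```text
time_s: 4.35
tool_pos: [0.5734, -0.0063, 0.3077]
tool_rot: [179.9, -0.0, 89.9]
force: [-0.1, -0.0, 4.2]
grip_width: 0.0192
grasp_force: 25.0
```

Emit:
send_rows(
  xyz=[
    [0, 0, -0.01],
    [0, 0, -0.02],
    [0, 0, -0.02],
    [0, 0, -0.02],
    [0, 0, -0.02],
    [0, 0, -0.02],
    [0, 0, -0.02],
    [0, 0, 0],
    [0, 0, 0],
  ],
  rotation=[
    [0, 0, 0],
    [0, 0, 0],
    [0, 0, 0],
    [0, 0, 0],
    [0, 0, 0],
    [0, 0, 0],
    [0, 0, 0],
    [0, 0, 0],
    [0, 0, 0],
  ],
  jaw=[0.1, 0.1, 0.1, 0.1, 0.1, 0.1, 0.1, 0.1, 0.1],
)

```text
time_s: 5.25
tool_pos: [0.573, -0.0064, 0.437]
tool_rot: [-180.0, -0.0, 89.9]
force: [0.1, -0.4, -1.4]
grip_width: 0.0194
grasp_force: 25.0
```

```bash
python3 - <<'E'
from cell import env; from h import *
c=snap(env,'wrist','w2');s=snap(env,'scene','s2'); o=env.get_obs(); print(o['tool_pos'],o['tool_rot'],o['force'],o['grip_width'])
a=cv2.resize(s['image'][150:350,60:350],None,fx=1.38,fy=1.5)
cv2.imwrite('pics/v2.png',np.hstack([c['image'][:300,80:480],a[:300,:400]]))
E
```

```text
[ 0.57278663 -0.00621535  0.43590307] [-1.79874890e+02  1.47399443e-02  8.98810980e+01] [-0.06893443  0.5281128  -0.61224752] 0.019324780806688674
```

View pics/v2.png

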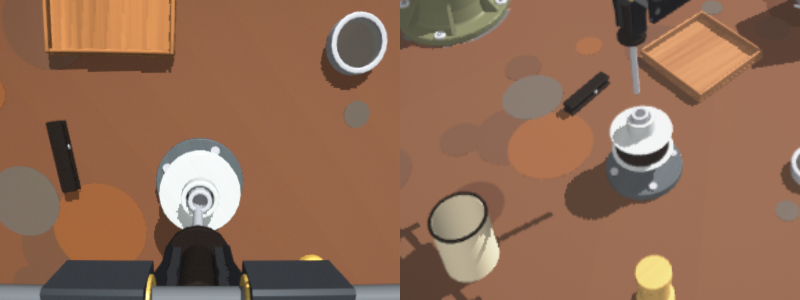

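The rod is out, with its tip clear of the spindle, and the spool is still seated. Next I carry the rod to above the tank.

Emit:
send_rows(
  xyz=[
    [-0.02, -0.004, 0],
    [-0.04, -0.009, 0],
    [-0.04, -0.0095, 0],
    [-0.04, -0.0095, 0],
    [-0.04, -0.0095, 0],
    [-0.04, -0.009, 0],
    [-0.035, -0.008, 0],
    [-0.02, -0.004, 0],
    [0, 0, 0],
    [0, 0, 0],
    [0, 0, 0],
  ],
  rotation=[
    [0, 0, 0],
    [0, 0, 0],
    [0, 0, 0],
    [0, 0, 0],
    [0, 0, 0],
    [0, 0, 0],
    [0, 0, 0],
    [0, 0, 0],
    [0, 0, 0],
    [0, 0, 0],
    [0, 0, 0],
  ],
  jaw=[0.1, 0.1, 0.1, 0.1, 0.1, 0.1, 0.1, 0.1, 0.1, 0.1, 0.1],
)

```text
time_s: 6.45
tool_pos: [0.5108, -0.2795, 0.4364]
tool_rot: [-179.9, -0.1, 90.0]
force: [-0.1, 1.1, -1.3]
grip_width: 0.0192
grasp_force: 25.0
```

```bash
python3 - <<'E'
from cell import env; from h import *
c=snap(env,'wrist','w3'); o=env.get_obs(); print(o['tool_pos'],o['tool_rot'],o['qpos'])
p=np.array(o['tool_pos']); print(proj(c,[(p[0],p[1],p[2]-.29),(.511,-.281,.088),(.511+.038,-.281,.088),(.511-.038,-.281,.088),(.511,-.281+.038,.088)]))
cv2.imwrite('pics/w3c.png',cv2.resize(c['image'][120:270,190:370],None,fx=4,fy=4,interpolation=cv2.INTER_CUBIC))
E
```

```text
[ 0.51089412 -0.27947207  0.43665741] [-1.79966176e+02 -6.28620962e-02  9.00375982e+01] [-17.31124746  12.17810457  50.64555214  91.91468868  -9.55495375
  80.48757746  34.33492938]
[[278.51118381 210.92374138]
 [278.50708022 197.32034282]
 [312.18317204 197.31645639]
 [244.83879542 197.34792967]
 [278.51040553 163.56332185]]
```

View pics/w3c.png

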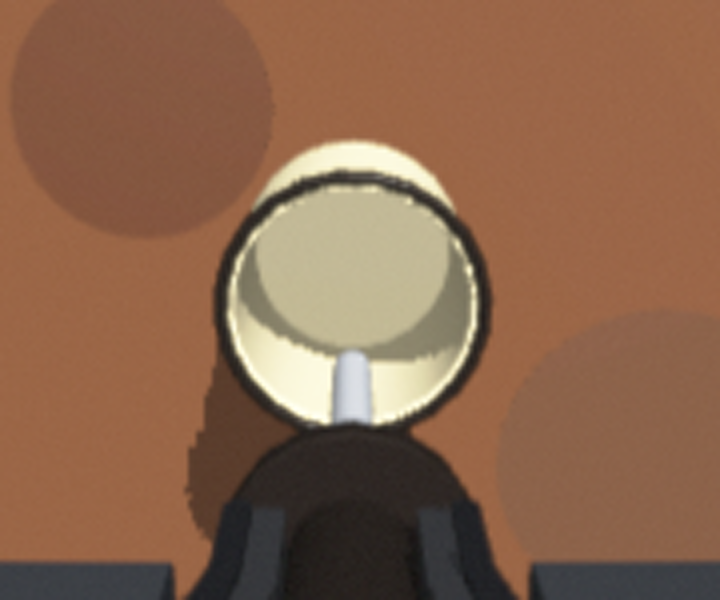

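The rim centre is near image (278,195), right under the rod. I'll tilt the rod about 15° so its shaft leans softly on the rim, then lower it.

Emit:
send_rows(
  xyz=[
    [-0.04, 0, 0],
    [-0.04, 0, 0],
    [0, 0, 0],
    [0, 0, 0],
    [0, 0, 0],
  ],
  rotation=[
    [0, 0.131, 0],
    [0, 0.131, 0],
    [0, 0, 0],
    [0, 0, 0],
    [0, 0, 0],
  ],
  jaw=[0.1, 0.1, 0.1, 0.1, 0.1],
)

```text
time_s: 7.0
tool_pos: [0.5111, -0.3593, 0.4319]
tool_rot: [180.0, -15.1, 90.0]
force: [0.3, 0.8, -1.0]
grip_width: 0.0192
grasp_force: 25.0
```

```bash
python3 - <<'E'
from cell import env; from h import *
P=[]
for i in range(3):
    o=env.get_obs(); p=np.array(o['tool_pos']); R=Ro.from_euler('xyz',o['tool_rot'],degrees=True).as_matrix()
    print(p,o['tool_rot'],'tip',p+R[:,2]*.29)
E
```

```text
[ 0.51107482 -0.35927491  0.4319253 ] [179.9716846 -15.0546695  90.0487453] tip [ 0.51115405 -0.28395006  0.15187859]
[ 0.51107482 -0.35927491  0.4319253 ] [179.9716846 -15.0546695  90.0487453] tip [ 0.51115405 -0.28395006  0.15187859]
[ 0.51107482 -0.35927491  0.4319253 ] [179.9716846 -15.0546695  90.0487453] tip [ 0.51115405 -0.28395006  0.15187859]
```

Tip at (0.511, -0.284, 0.152), as planned. Lowering it 0.143 straight down.

Emit:
send_rows(
  xyz=[
    [-0.0048, 0, 0.018],
    [-0.0048, 0, 0.018],
    [-0.0048, 0, 0.018],
    [-0.0048, 0, 0.018],
    [-0.0048, 0, 0.018],
    [-0.0048, 0, 0.018],
    [-0.0048, 0, 0.018],
    [-0.0016, 0, 0.006],
    [-0.001, 0, 0.004],
    [0, 0, 0],
    [0, 0, 0],
  ],
  rotation=[
    [0, 0, 0],
    [0, 0, 0],
    [0, 0, 0],
    [0, 0, 0],
    [0, 0, 0],
    [0, 0, 0],
    [0, 0, 0],
    [0, 0, 0],
    [0, 0, 0],
    [0, 0, 0],
    [0, 0, 0],
  ],
  jaw=[0.1, 0.1, 0.1, 0.1, 0.1, 0.1, 0.1, 0.1, 0.1, 0.1, 0.1],
)

```text
time_s: 8.1
tool_pos: [0.5101, -0.361, 0.292]
tool_rot: [179.9, -15.0, 89.9]
force: [-0.4, -0.2, -0.6]
grip_width: 0.0196
grasp_force: 25.0
```

```bash
python3 - <<'E'
from cell import env; from h import *
o=env.get_obs(); p=np.array(o['tool_pos']); R=Ro.from_euler('xyz',o['tool_rot'],degrees=True).as_matrix()
print(p,'tip',p+R[:,2]*.29,o['force'])
c=snap(env,'wrist','w4');s=snap(env,'scene','s4')
a=cv2.resize(s['image'][220:360,50:200],None,fx=2.6,fy=2.6)
cv2.imwrite('pics/v4.png',np.hstack([c['image'][:360,80:480],a[:360]]))
E
```

```text
[ 0.51011973 -0.36097704  0.29197889] tip [ 0.51057635 -0.28606311  0.01182234] [-0.43242047 -0.17694117 -0.62267505]
```

View pics/v4.png

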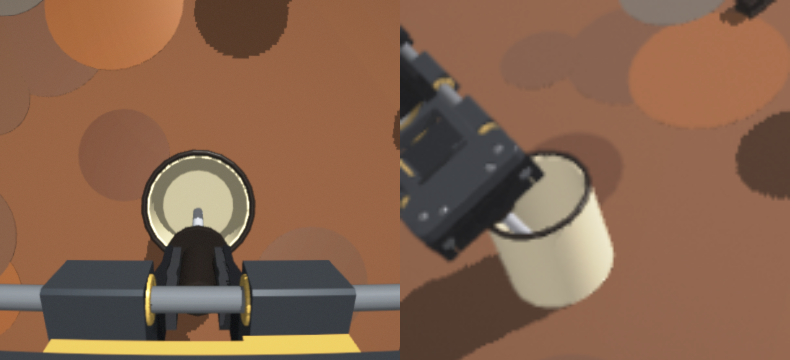

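The rod is inside the tank, its shaft near the -y rim. I'll lower it the last few millimetres until it touches.

Emit:
send_rows(
  xyz=[
    [-0.0005, 0, 0.002],
    [-0.0005, 0, 0.002],
    [-0.0005, 0, 0.002],
    [0, 0, 0],
    [0, 0, 0],
  ],
  rotation=[
    [0, 0, 0],
    [0, 0, 0],
    [0, 0, 0],
    [0, 0, 0],
    [0, 0, 0],
  ],
  jaw=[0.1, 0.1, 0.1, 0.1, 0.1],
)

```text
time_s: 8.7
tool_pos: [0.51, -0.3608, 0.2857]
tool_rot: [179.9, -15.0, 89.9]
force: [-0.0, -0.7, 3.5]
grip_width: 0.0193
grasp_force: 25.0
```

Emit:
send_rows(
  xyz=[
    [0, 0, 0],
    [0, 0, 0],
    [0, 0, 0],
    [0, 0, 0],
    [0, 0, 0],
    [0, 0, 0],
    [0, 0, 0],
  ],
  rotation=[
    [0, 0, 0],
    [0, 0, 0],
    [0, 0, 0],
    [0, 0, 0],
    [0, 0, 0],
    [0, 0, 0],
    [0, 0, 0],
  ],
  jaw=[0.28, 0.34, 0.42, 0.5, 0.6, 0.7, 0.7],
)

```text
time_s: 9.4
tool_pos: [0.51, -0.3605, 0.2851]
tool_rot: [-180.0, -15.0, 89.9]
force: [-0.6, -0.5, 0.2]
grip_width: 0.0576
grasp_force: 0.0
```

Emit:
send_rows(
  xyz=[
    [0, 0, -0.01],
    [0, 0, -0.02],
    [0, 0, -0.03],
    [0, 0, -0.03],
    [0, 0, -0.03],
    [0, 0, -0.03],
    [0, 0, 0],
    [0, 0, 0],
    [0, 0, 0],
    [0, 0, 0],
  ],
  rotation=[
    [0, 0, 0],
    [0, 0, 0],
    [0, 0, 0],
    [0, 0, 0],
    [0, 0, 0],
    [0, 0, 0],
    [0, -0.131, 0],
    [0, -0.131, 0],
    [0, 0, 0],
    [0, 0, 0],
  ],
  jaw=[0.7, 0.7, 0.7, 0.7, 0.7, 0.7, 0.7, 0.7, 0.7, 0.7],
)

```text
time_s: 10.4
tool_pos: [0.5102, -0.3985, 0.4304]
tool_rot: [180.0, -0.2, 89.9]
force: [0.2, 0.8, 0.6]
grip_width: 0.0609
grasp_force: 0.0
```

```bash
python3 - <<'E'
from cell import env; from h import *
o=env.get_obs(); print(o['tool_pos'],o['tool_rot'])
c=snap(env,'wrist','w5');s=snap(env,'scene','s5')
a=cv2.resize(s['image'][200:360,50:210],None,fx=2.5,fy=2.5)
cv2.imwrite('pics/v5.png',np.hstack([c['image'][:400,80:480],a[:400]]))
E
```

```text
[ 0.51017176 -0.3984915   0.43040505] [179.97219089  -0.19085026  89.94992683]
```

View pics/v5.png

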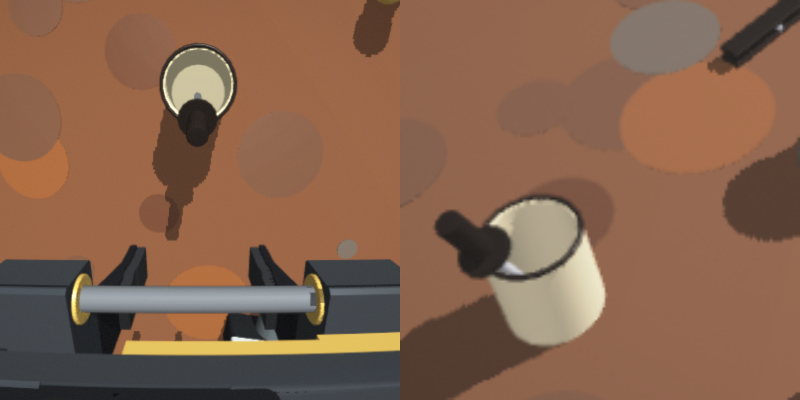

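The rod leans stably in the tank with its tip inside. Now I go back above the spool.

Emit:
send_rows(
  xyz=[
    [0.02, 0.004, 0],
    [0.04, 0.006, 0],
    [0.04, 0.006, 0],
    [0.04, 0.007, 0],
    [0.04, 0.007, 0],
    [0.04, 0.007, 0],
    [0.04, 0.007, 0],
    [0.04, 0.006, 0],
    [0.04, 0.006, 0],
    [0.032, 0.005, 0],
    [0.02, 0.003, 0],
    [0, 0, 0],
    [0, 0, 0],
  ],
  rotation=[
    [0, 0, 0],
    [0, 0, 0],
    [0, 0, 0],
    [0, 0, 0],
    [0, 0, 0],
    [0, 0, 0],
    [0, 0, 0],
    [0, 0, 0],
    [0, 0, 0],
    [0, 0, 0],
    [0, 0, 0],
    [0, 0, 0],
    [0, 0, 0],
  ],
  jaw=[0.9, 0.9, 0.9, 0.9, 0.9, 0.9, 0.9, 0.9, 0.9, 0.9, 0.9, 0.9, 0.9],
)

```text
time_s: 11.8
tool_pos: [0.5746, -0.0085, 0.4298]
tool_rot: [-179.9, 0.0, 89.8]
force: [0.2, -0.9, -0.1]
grip_width: 0.0781
grasp_force: 0.0
```

```bash
python3 - <<'E'
from cell import env; from h import *
from scipy.optimize import least_squares as LS
c=snap(env,'wrist','w6'); o=env.get_obs(); print(o['tool_pos'],o['tool_rot'])
a=np.linspace(0,2*np.pi,400); circ=lambda x,y,z,r: proj(c,np.c_[x+r*np.cos(a),y+r*np.sin(a),0*a+z])
im=c['image'].astype(float).sum(2); im=cv2.GaussianBlur(im,(3,3),0)
def grad(x,y,z,r):  # radial brightness change along the circle, robust
    s=lambda p: cv2.remap(im.astype(np.float32),p[:,:1].astype(np.float32),p[:,1:].astype(np.float32),cv2.INTER_LINEAR)[:,0]
    return np.abs(s(circ(x,y,z,r-.0012))-s(circ(x,y,z,r+.0012)))
for n,z,r in(('flange',.081,.047),('neck',.105,.021),('base',.012,.06)):
    g=[(np.minimum(grad(x,y,z,r),150).mean(),x,y) for x in np.arange(.566,.583,.0005) for y in np.arange(-.015,.004,.0005)]
    print(n,max(g))
E
```

```text
[ 0.5745543  -0.00950819  0.43001265] [-1.79961025e+02  4.12001784e-02  8.97249589e+01]
flange (np.float32(141.5584), np.float64(0.5739999999999991), np.float64(-0.0049999999999999906))
neck (np.float32(72.334404), np.float64(0.5714999999999993), np.float64(-0.015))
base (np.float32(59.698174), np.float64(0.5754999999999989), np.float64(-0.015))
```

Emit:
send_rows(
  xyz=[
    [0.002, 0, 0.02],
    [0, 0, 0.02],
    [0, 0, 0.02],
    [0, 0, 0.02],
    [0, 0, 0.02],
    [0, 0, 0.02],
    [0, 0, 0.02],
    [0, 0, 0.013],
    [0, 0, 0.01],
    [0, 0, 0],
    [0, 0, 0],
  ],
  rotation=[
    [0, 0, 0],
    [0, 0, 0],
    [0, 0, 0],
    [0, 0, 0],
    [0, 0, 0],
    [0, 0, 0],
    [0, 0, 0],
    [0, 0, 0],
    [0, 0, 0],
    [0, 0, 0],
    [0, 0, 0],
  ],
  jaw=[0.9, 0.9, 0.9, 0.9, 0.9, 0.9, 0.9, 0.9, 0.9, 0.9, 0.9],
)

```text
time_s: 12.95
tool_pos: [0.575, -0.0059, 0.2676]
tool_rot: [180.0, 0.0, 89.8]
force: [-0.5, -0.2, 0.4]
grip_width: 0.0783
grasp_force: 0.0
```

Emit:
send_rows(
  xyz=[
    [0, 0, 0],
    [0, 0, 0],
    [0, 0, 0],
    [0, 0, 0],
    [0, 0, 0],
    [0, 0, 0],
    [0, 0, 0],
    [0, 0, 0],
  ],
  rotation=[
    [0, 0, 0],
    [0, 0, 0],
    [0, 0, 0],
    [0, 0, 0],
    [0, 0, 0],
    [0, 0, 0],
    [0, 0, 0],
    [0, 0, 0],
  ],
  jaw=[0.3, 0.3, 0.3, 0.3, 0.3, 0.3, 0.3, 0.3],
  newtons=35,
)

```text
time_s: 13.75
tool_pos: [0.5748, -0.0054, 0.2671]
tool_rot: [180.0, -0.0, 89.9]
force: [0.1, -0.6, 1.4]
grip_width: 0.0413
grasp_force: 35.0
```

Emit:
send_rows(
  xyz=[
    [0, 0, -0.003],
    [0, 0, -0.005],
    [0, 0, -0.01],
    [0, 0, -0.01],
    [0, 0, -0.01],
    [0, 0, 0],
  ],
  rotation=[
    [0, 0, 0],
    [0, 0, 0],
    [0, 0, 0],
    [0, 0, 0],
    [0, 0, 0],
    [0, 0, 0],
  ],
  jaw=[0.3, 0.3, 0.3, 0.3, 0.3, 0.3],
)

```text
time_s: 14.35
tool_pos: [0.5755, -0.0056, 0.3071]
tool_rot: [179.8, -0.0, 89.9]
force: [-0.3, -0.1, -1.6]
grip_width: 0.0415
grasp_force: 35.0
```

Emit:
send_rows(
  xyz=[
    [0, 0, -0.01],
    [0, 0, -0.01],
    [0, 0, -0.015],
    [0, 0, -0.015],
    [0, 0, -0.012],
    [0, 0, 0],
    [0, 0, 0],
  ],
  rotation=[
    [0, 0, 0],
    [0, 0, 0],
    [0, 0, 0],
    [0, 0, 0],
    [0, 0, 0],
    [0, 0, 0],
    [0, 0, 0],
  ],
  jaw=[0.3, 0.3, 0.3, 0.3, 0.3, 0.3, 0.3],
)

```text
time_s: 15.05
tool_pos: [0.5747, -0.0054, 0.3673]
tool_rot: [180.0, -0.0, 89.9]
force: [-0.0, -0.4, -1.8]
grip_width: 0.0416
grasp_force: 35.0
```

Emit:
send_rows(
  xyz=[
    [0.015, -0.007, 0],
    [0.03, -0.0135, 0],
    [0.03, -0.0135, 0],
    [0.03, -0.0135, 0],
    [0.03, -0.0135, 0],
    [0.03, -0.0135, 0],
    [0.03, -0.0135, 0],
    [0.03, -0.0135, 0],
    [0.0145, -0.0055, 0],
    [0, 0, 0],
    [0, 0, 0],
    [0, 0, 0.02],
    [0, 0, 0.02],
    [0, 0, 0.02],
    [0, 0, 0.02],
    [0, 0, 0.02],
    [0, 0, 0.02],
    [0, 0, 0.01],
    [0, 0, 0],
    [0, 0, 0],
  ],
  rotation=[
    [0, 0, 0],
    [0, 0, 0],
    [0, 0, 0],
    [0, 0, 0],
    [0, 0, 0],
    [0, 0, 0],
    [0, 0, 0],
    [0, 0, 0],
    [0, 0, 0],
    [0, 0, 0],
    [0, 0, 0],
    [0, 0, 0],
    [0, 0, 0],
    [0, 0, 0],
    [0, 0, 0],
    [0, 0, 0],
    [0, 0, 0],
    [0, 0, 0],
    [0, 0, 0],
    [0, 0, 0],
  ],
  jaw=[0.3, 0.3, 0.3, 0.3, 0.3, 0.3, 0.3, 0.3, 0.3, 0.3, 0.3, 0.3, 0.3, 0.3, 0.3, 0.3, 0.3, 0.3, 0.3, 0.3],
)

```text
time_s: 17.05
tool_pos: [0.469, 0.2336, 0.2376]
tool_rot: [179.9, -0.0, 89.8]
force: [-0.1, -0.2, -1.9]
grip_width: 0.0414
grasp_force: 35.0
```

Emit:
send_rows(
  xyz=[
    [0, 0, 0.003],
    [0, 0, 0.003],
    [0, 0, 0.002],
    [0, 0, 0],
    [0, 0, 0],
  ],
  rotation=[
    [0, 0, 0],
    [0, 0, 0],
    [0, 0, 0],
    [0, 0, 0],
    [0, 0, 0],
  ],
  jaw=[0.3, 0.3, 0.3, 0.3, 0.3],
)

```text
time_s: 17.55
tool_pos: [0.4682, 0.2344, 0.2291]
tool_rot: [180.0, -0.0, 89.9]
force: [-0.1, -0.6, -1.3]
grip_width: 0.0418
grasp_force: 35.0
```

Emit:
send_rows(
  xyz=[
    [0, 0, 0.001],
    [0, 0, 0.001],
    [0, 0, 0],
    [0, 0, 0],
  ],
  rotation=[
    [0, 0, 0],
    [0, 0, 0],
    [0, 0, 0],
    [0, 0, 0],
  ],
  jaw=[0.3, 0.3, 0.3, 0.3],
)

```text
time_s: 17.95
tool_pos: [0.4682, 0.2344, 0.2271]
tool_rot: [180.0, -0.0, 89.9]
force: [0.4, 0.6, 0.2]
grip_width: 0.0414
grasp_force: 35.0
```

Emit:
send_rows(
  xyz=[
    [0, 0, 0.001],
    [0, 0, 0],
    [0, 0, 0],
  ],
  rotation=[
    [0, 0, 0],
    [0, 0, 0],
    [0, 0, 0],
  ],
  jaw=[0.3, 0.3, 0.3],
)

```text
time_s: 18.25
tool_pos: [0.4684, 0.2343, 0.227]
tool_rot: [-180.0, -0.0, 89.9]
force: [-2.7, -1.4, 7.1]
grip_width: 0.0415
grasp_force: 35.0
```

The spool has touched down: the force went to +7 N. Releasing, then straight up.

Emit:
send_rows(
  xyz=[
    [0, 0, 0],
    [0, 0, 0],
    [0, 0, 0],
    [0, 0, 0],
    [0, 0, 0],
    [0, 0, 0],
  ],
  rotation=[
    [0, 0, 0],
    [0, 0, 0],
    [0, 0, 0],
    [0, 0, 0],
    [0, 0, 0],
    [0, 0, 0],
  ],
  jaw=[0.52, 0.57, 0.65, 0.75, 0.85, 0.85],
)

```text
time_s: 18.85
tool_pos: [0.4682, 0.2343, 0.2259]
tool_rot: [-180.0, 0.0, 89.9]
force: [-0.9, -0.3, -0.3]
grip_width: 0.0704
grasp_force: 0.0
```

Emit:
send_rows(
  xyz=[
    [0, 0, -0.01],
    [0, 0, -0.02],
    [0, 0, -0.03],
    [0, 0, -0.03],
    [0, 0, -0.03],
    [0, 0, -0.03],
    [0, 0, 0],
    [0, 0, 0],
    [0, 0, 0],
  ],
  rotation=[
    [0, 0, 0],
    [0, 0, 0],
    [0, 0, 0],
    [0, 0, 0],
    [0, 0, 0],
    [0, 0, 0],
    [0, 0, 0],
    [0, 0, 0],
    [0, 0, 0],
  ],
  jaw=[0.85, 0.85, 0.85, 0.85, 0.85, 0.85, 0.85, 0.85, 0.85],
)

```text
time_s: 19.75
tool_pos: [0.4678, 0.2341, 0.3752]
tool_rot: [-179.9, 0.0, 89.9]
force: [-0.3, 0.2, 0.1]
grip_width: 0.0736
grasp_force: 0.0
```

```bash
python3 - <<'E'
from cell import env; from h import *
c=snap(env,'wrist','w7');s=snap(env,'scene','s7')
a=cv2.resize(s['image'][100:380,60:430],None,fx=1.35,fy=1.43)
cv2.imwrite('pics/v7.png',np.hstack([c['image'][:400,130:430],a[:400]]))
E
```

```text
(no output)
```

View pics/v7.png

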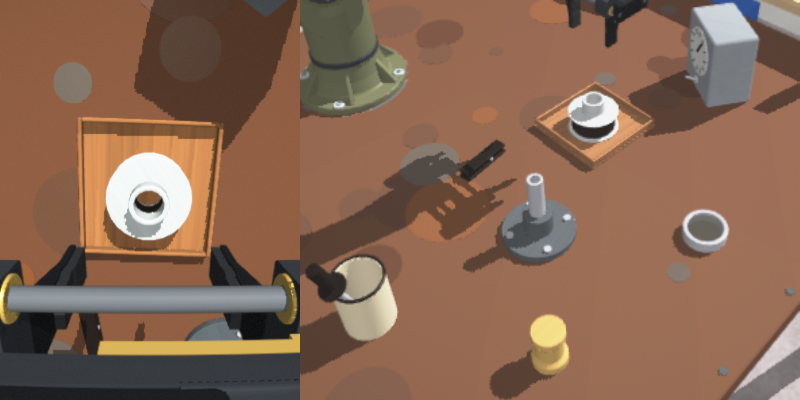

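The spool sits flat and neck up in the middle of the tray. The rod is still in the tank, and the timer, loupe, lens and clip have not moved.

```bash
python3 -c "
from cell import env
print(env.sign_off())"
```

```text
the job is handed in; nothing more can be done
None
```

The job is handed in at about 20 s: the rod leans tip down in the tank, the spool sits flat and neck up in the tray, and the last pictures show the timer, loupe, lens and clip undisturbed; no verdict came back.

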